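# Open the lipped stationery box and put the glue stick away

### The job

Open the grey stationery box on the worktop: lift the pull end of its lid over the two stop lips, slide the lid out of its grooves and lay it flat on the bare worktop beside the box. Then put the glue stick away in the box, lying flat on the bottom; set both down gently, and leave the other things where they are.

Things in the scene. Friction and masses are not known exactly. Their poses are not given: they have to be found in the camera images.
- stationery_box: Grey metal box, 165 (x) x 126 (y) x 65 (z) mm, that does not shift, closed by a sliding lid. Origin: centre of its underside on the worktop, z up; -x is the pull end, where the lid comes out. Walls 6 mm thick, sides and rear 65 high. Inner floor at z = 8, inside 153 x 114 mm. Along both sides an 8 mm wide ledge, top at z = 50, carries the lid; 98 mm clear between the ledges.
- box_lips (a point): Middle between the two stop lips, at x = -79.5, z = 56 mm in the box's frame, axes the box's. The front wall (outer face at x = -82.5) is 50 high; at each corner (|y| from 28 up) a lip stands 6 mm higher, top at z = 56. Between the lips is an open notch. To pass, raise the lid's pull end 7 to 11 mm with its rear edge kept low in the grooves.
- box_rails (a point): Middle between the two rails, at x = 46.5, z = 60 mm in the box's frame, axes the box's. Over the rear 60 mm only (x from 16.5 to 76.5) a rail on each side, underside at z = 60, top at 65, holds the lid down: lifted level, the lid meets it after 5 mm. Nothing is above the lid in front of the rails. Once slid 65 mm out, the lid is free of them and can be lifted off.
- lid: Loose aluminium lid, 0.2 kg: flat panel 150 (x) x 110 (y) x 5 mm; a tongue 44 mm wide goes out through the notch at its -x end, to x = -91.5, and carries the pull flange. Origin: centre of the panel's underside. Closed, its axes are the box's and it lies at about x = 0, y = 0, z = 50 mm in the box's frame, with 1.5 mm play along x and 2 mm to each side.
- lid_flange (a point): Place to pinch, on the lid's pull flange: a plate 110 mm wide (y), 50 long, 5 thick, rising from its foot (x = -90, z = 2.5 in the lid's frame) and leaning 35 degrees from vertical away from the box. This point is 35 mm up it, at x = -110, z = 31; axes the lid's. To pinch it flat, tilt the tool 35 degrees: fingers point down along it and towards the box, one on either face.
- lid_rear (a point): Middle of the lower rear edge of the lid's panel, at x = +75 mm in the lid's frame.
- lid_front (a point): Middle of the lower front edge of the lid's panel (where the tongue begins), at x = -75 mm in the lid's frame; the panel's shoulders on either side of the tongue are what the lips stop.
- glue_stick: Glue stick lying on its side, white barrel and dark cap, 28 mm thick and 95 mm long along its y; it does not roll by itself. Origin under its middle, on the worktop. Thicker and shorter than the markers beside it, whose places it may have.
- marker_black: Bystander: black marker lying down, 16 mm thick, 125 mm long along its y; origin under its middle. Leave alone.
- marker_grey: Bystander: white and grey marker lying down, 16 mm thick, 125 mm long along its y; origin under its middle. Leave alone.
- rubber_stamp: Bystander: wooden hand stamp standing upright, 28 x 58 x 73 mm high; origin under its middle. Leave alone.
- staple_box_a: Bystander: small cardboard box, 41 x 74 x 27 mm; origin under its middle. Leave alone.
- eraser: Bystander: eraser in a sleeve, 23 x 52 x 13 mm; origin under its middle. Leave alone.
- staple_remover: Bystander: claw staple remover, 39 x 56 x 20 mm; origin under its middle. Leave alone.
There are look-alikes about, which are no part of the job. What is shaped like the lid but orange is not meant.

How it is judged:
On the way, in this order (a step that is already met when the one before it is completed fails the run):
1. the lid's front shoulders are over the lips, and the lid has slid 12 to 57 mm out with its rear edge still in the grooves (x of lid_rear in the frame of stationery_box between 0.018 and 0.063 m and z of lid_rear in the frame of stationery_box between 0.045 and 0.059 m and y of lid_rear in the frame of stationery_box between -0.006 and 0.006 m and z of lid_front in the frame of stationery_box above 0.054 m and x of lid_front in the frame of stationery_box below -0.086 m), for 0.1 s.
2. the lid lies flat on the worktop, right way up, clear of the box, and let go (height (world z) of lid between -0.004 and 0.008 m and angle between lid's own z axis and vertical below 0.06 rad and contact force between lid and stationery_box below 0.05 N and linear speed of lid below 0.02 m/s and contact force between lid and the fingers below 0.05 N), for 0.2 s.
At the end, for the whole second after the job is handed in: The lid lies flat on the worktop (within 8 mm in height and 0.06 rad), right way up and not touching the box; the glue stick lies level (within 0.12 rad) on the box's floor, inside its walls; both at rest; no bystander is more than 30 mm from where it stood (height (world z) of lid between -0.004 and 0.008 m and angle between lid's own z axis and vertical below 0.06 rad and contact force between lid and stationery_box below 0.05 N and linear speed of each of lid, glue_stick below 0.02 m/s and x of glue_stick in the frame of stationery_box between -0.077 and 0.077 m and y of glue_stick in the frame of stationery_box between -0.057 and 0.057 m and z of glue_stick in the frame of stationery_box between 0.002 and 0.042 m and angle between glue_stick's own y axis and vertical between 1.45 and 1.69 rad and distance of each of marker_black, marker_grey, rubber_stamp, staple_box_a, eraser, staple_remover from where it was at the start of the episode below 0.03 m).
It fails at once if a bystander was moved by more than 30 mm or the stamp was tipped over (distance of any of marker_black, marker_grey, rubber_stamp, staple_box_a, eraser, staple_remover from where it was at the start of the episode above 0.03 m or angle between rubber_stamp's own z axis and vertical above 0.5 rad).
It fails at once if the glue stick was dropped or thrown into the box (over 0.7 m/s inside it) (x of glue_stick in the frame of stationery_box between -0.077 and 0.077 m and y of glue_stick in the frame of stationery_box between -0.057 and 0.057 m and z of glue_stick in the frame of stationery_box between 0.002 and 0.042 m and linear speed of glue_stick above 0.7 m/s).
It fails at once if the lid was dropped or thrown on the worktop (over 0.6 m/s within 25 mm of it) (height (world z) of lid below 0.025 m and linear speed of lid above 0.6 m/s).
It also fails if it takes over 64 s, if anything falls off the work surface, if the arm or the gripper's body presses on something with over 40 N, if the wrist force passes 120 N, or if a joint passes its speed limit or range.

### The arm

A 7-joint arm with a two-finger parallel gripper is mounted at the origin on a cart in front of the work surface, level with it; the furniture and walls round the work are solid. World frame = base frame: x ahead of the robot, y to its left, z up, the work surface at z = 0. Lengths are in m, angles in rad, forces in N, time in s.
With the tool pointing down it reaches from about 0.4 to 0.85 m from the base axis. Payload 4.4 kg.
Tool frame: the origin (TCP) lies where the fingers leave the gripper's body, on its centre line; the fingertips stand 97 mm ahead of it and the grasp point (between the pads) lies 78 mm ahead of it; z points along the fingers, y is the line along which they close (so a half turn about z gives the same grasp; the last joint's range is limited). The gripper opens to 94 mm and grips with 3 to 60 N. Pads are 16 mm wide; open, the fingers measure 119 mm over their backs; the gripper's body (75 mm by 177 mm) begins 78 mm behind the grasp point.
Start: joints at [-1.326, 0.628, 0.038, 1.517, -0.027, 0.996, -0.02], TCP at [0.199, 0.619, 0.303] pointing down, gripper open.
Joint ranges: [-3.06, 3.06], [-0.37, 2.12], [-1.25, 1.32], [0.18, 2.47], [-1.1, 4.24], [0.23, 1.98], [-2.94, 2.94]. Speed limits (rad/s): [2.57, 2.57, 3.14, 3.14, 3.14, 3.14, 3.14].

### API

Orientations are given as a unit quaternion [x, y, z, w].
In Python, from cell import robot gives the robot as it stands.
- The arm moves only by the shell command python3 -m inch 'ROWS' [OPENING] [FORCE]. ROWS is JSON, a list of rows, each an object of numbers: "dx", "dy", "dz": the shift along the tool's x, y, z in units of 25 mm (1.0 is 25 mm); "spin": the turn about the tool's z in units of 5 degrees (1.0 is 5 degrees). In form: [{"dx": .., "dy": .., "dz": .., "spin": ..}, ...]. A call has 1 to 8 rows; each row shifts and turns the commanded pose from where the row before left it, along the tool's axes as they then stand; what a row does not reach is not made up. A row lasts 1/12 s, in which the tool goes at most 41.7 mm and 7.16 degrees, less where a joint would pass 70% of its speed; a pose out of reach is approached as far as the arm can. A call is refused whole if a number of a shift passes 1 or a number of a turn 1, either way. A call with a gripper value outside its range is refused whole. OPENING is the opening, from 0 (shut) to 1 (fully open), set as the call begins (- or left out, the last holds). The fingers move at their own pace and stop on an object; FORCE is the grip in N (left out, the last holds). Time passes only in rows, so rows that do not move let the fingers close. It gives the time, the measured TCP pose, the force, the opening and the grip force at its end, in the units of the state.
- robot.read_state(): the state, without advancing time (a new reading comes with each control period).
- robot.camera(name): name is "scene" or "top" or "wrist"; returns (picture, depth): 420x560x3 uint8, red, green, blue; 420x560 float32, m along the optical axis (not along the pixel's ray), 0 where there is no reading.
- robot.camera_info(name): a dict with "fx", "fy", "cx", "cy" (pixels), "xyz" and "rotation" of the camera in the world. Camera axes: x right, y up, looking along -z (the intrinsics and any distortion apply to the point x, -y, -z); pixel columns grow to the right and rows downward; lengths in m; the calibration is good to about 2 mm. A picture is of the moment at which its call begins: read the wrist's pose just before it. camera_info takes no time and is no camera call; for the wrist camera it gives the pose at the moment of the call.
- robot.close_job(): hands the job in; it is judged then, once.
Trained networks look in the newest picture that a camera, given by its name, has taken for a name from the list of things; names that differ only in an ending like _2 or _b are one class to them, and where a whole thing is asked for, a point or a joint stands for the part that bears it (a point fixed in the world has none). Each returns a list of dicts, best first, with "p" (0 to 1); they miss things now and then, are a little off and sometimes report something else, mostly with a low value. They report only what shows in the picture. A call takes as long as a camera call. They do not tell look-alikes from the thing itself.
- robot.boxes_of(camera, target): "at" ([x, y, z] in m, in world coordinates, good to about 4 mm: the middle of the surface that is visible of it).
- robot.mark_of(camera, target): "at" ([x, y, z] in m, in world coordinates, good to about 4 mm: a listed point, or the origin of a listed thing).
The state is a dict: "clock": time; "joint_positions": joint angles; "joint_velocities": joint speeds; "joint_efforts": joint torques, N m; "tcp_pos": TCP position; "eef_rot": TCP orientation; "contact_force": force on the tool from outside, world axes, zero at the start; "wrist_torque": the same for the moment, N m; "opening": finger opening in m; "grasp_force": force on a finger pad.
Only numpy, scipy, OpenCV 4.12 (cv2) and the standard library are available. Lean on these libraries where they do the work, as an engineer would, in place of code of your own. Each camera call takes 0.05 s, during which the arm holds its last target. There are 200 camera calls.

## Working session

There is one attempt and no reset: what is moved stays moved. The work goes in short steps, Python scripts to look and compute and a shell command to move; the robot and the scene stay as the last step left them, time stands still between calls to the robot, and variables do not carry over. Pictures are saved under pics/ and viewed, at most 10 in all, crops included, and the job is handed in when it is done.

```bash
ls; mkdir -p pics
cat > h.py <<'E'
import numpy as np, cv2
from cell import robot
from scipy.spatial.transform import Rotation as R
def snap(c,f):
    im,d=robot.camera(c); cv2.imwrite('pics/'+f,im[:,:,::-1]); return im,d
def show(c,names,fn='mark_of'):
    for n in names:
        r=getattr(robot,fn)(c,n)
        print(c,n,[(np.round(x['at'],3).tolist(),round(x['p'],2)) for x in r[:3]])
def world(c,d,u,v,info=None):
    i=info or robot.camera_info(c); z=d[v,u]
    p=np.array([(u-i['cx'])/i['fx']*z,-(v-i['cy'])/i['fy']*z,-z])
    r=np.array(i['rotation']); r=r if r.shape==(3,3) else R.from_quat(r).as_matrix()
    return r@p+np.array(i['xyz'])
E
python3 - <<'E'
from h import *
a,_=snap('scene','s1.png'); b,_=snap('top','t1.png')
s=robot.read_state(); print(s['clock'],s['tcp_pos'],s['eef_rot'],s['opening'])
for c in ('scene','top'):
    show(c,['stationery_box','box_lips','box_rails','lid','lid_flange','lid_rear','lid_front','glue_stick','marker_black','marker_grey','rubber_stamp','staple_box_a','eraser','staple_remover'])
print(robot.read_state()['clock'], {k:v for k,v in robot.camera_info('top').items()})
E
```

```text
pics
0.1 [0.19860067 0.61847792 0.30186758] [ 1.54752417e-01  9.87952929e-01 -8.25583906e-04 -1.33702951e-04] 0.09411201816641139
scene stationery_box [([0.556, 0.056, 0.002], 0.69)]
scene box_lips [([0.568, 0.127, 0.057], 0.93)]
scene box_rails [([0.546, 0.011, 0.059], 0.68)]
scene lid [([0.556, 0.054, 0.05], 0.87), ([0.422, 0.499, -0.001], 0.84)]
scene lid_flange [([0.487, 0.582, 0.031], 0.94), ([0.574, 0.163, 0.083], 0.92)]
scene lid_rear [([0.37, 0.444, -0.001], 0.84), ([0.541, -0.022, 0.052], 0.81), ([0.739, 0.122, 0.003], 0.44)]
scene lid_front [([0.572, 0.13, 0.051], 0.97), ([0.467, 0.557, -0.002], 0.58)]
scene glue_stick [([0.509, -0.208, 0.001], 0.76)]
scene marker_black [([0.507, -0.362, 0.003], 0.63)]
scene marker_grey [([0.503, -0.283, 0.004], 0.75), ([0.575, 0.165, 0.08], 0.67)]
scene rubber_stamp [([0.752, 0.037, -0.0], 0.56)]
scene staple_box_a [([0.742, -0.1, -0.001], 0.91)]
scene eraser [([0.742, 0.126, -0.002], 0.44)]
scene staple_remover [([0.708, -0.236, -0.001], 0.51), ([0.568, 0.132, 0.057], 0.31)]
top stationery_box [([0.549, 0.056, -0.0], 0.87), ([0.552, 0.053
[... 370 characters left out ...]
ront [([0.568, 0.129, 0.048], 0.9), ([0.467, 0.558, -0.0], 0.66)]
top glue_stick [([0.508, -0.205, 0.001], 0.44)]
top marker_black [([0.509, -0.365, 0.002], 0.71), ([0.506, -0.28, -0.002], 0.65)]
top marker_grey [([0.744, -0.095, 0.001], 0.5), ([0.507, -0.28, -0.001], 0.41)]
top rubber_stamp [([0.75, 0.043, -0.003], 0.54)]
top staple_box_a [([0.744, -0.099, 0.001], 0.77)]
top eraser [([0.742, 0.127, 0.0], 0.57)]
top staple_remover [([0.707, -0.228, 0.003], 0.4)]
1.5 {'fx': 406.5111480107243, 'fy': 406.5111480107243, 'cx': 280.6991841862904, 'cy': 210.22814344133005, 'xyz': array([-0.00716333,  0.0337864 ,  1.40115306]), 'rotation': array([ 0.15423909, -0.14772887, -0.68700313,  0.69455971])}
```

View pics/s1.png

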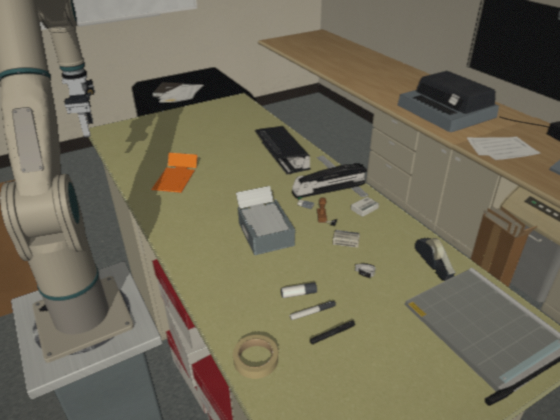

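View pics/t1.png

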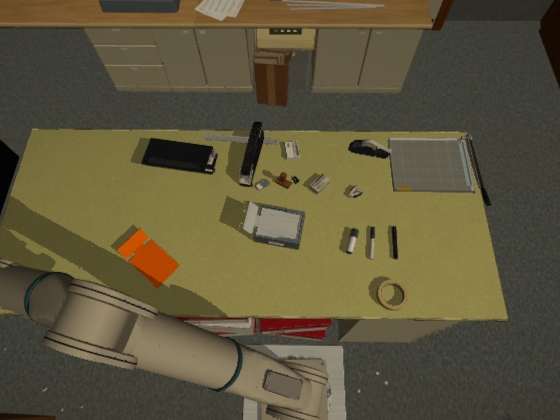

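The pictures agree with the networks. The grey box is at scene (265,225) / top (275,225), with its flange at top (250,218), and the pull end points to world +y. The orange look-alike is at top (148,255) and the glue stick at top (352,240). The tool can't be tilted, so I'll pinch the leaning flange with vertical fingers closing along the box's x axis.

```bash
python3 -m inch '[{"dx":-0.7,"dy":-0.7,"spin":-0.75},{"dx":-1,"dy":-0.85,"spin":-0.75},{"dx":-1,"dy":-0.85},{"dx":-1,"dy":-0.85},{"dx":-1,"dy":-0.85},{"dx":-1,"dy":-0.85},{"dx":-1,"dy":-0.85},{"dx":-1,"dy":-0.85}]' 1 10; python3 -m inch '[{"dx":-1,"dy":-0.85},{"dx":-1,"dy":-0.85},{"dx":-1,"dy":-0.85},{"dx":-1,"dy":-0.85},{"dx":-1,"dy":-0.85},{"dx":-1,"dy":-0.85},{"dx":-1,"dy":-0.7},{}]'
python3 - <<'E'
from h import *
snap('wrist','w1.png')
show('wrist',['stationery_box','box_lips','box_rails','lid','lid_flange','lid_rear','lid_front'])
show('top',['lid_flange'])
print(robot.camera_info('wrist'))
s=robot.read_state();print(s['tcp_pos'],R.from_quat(s['eef_rot']).as_matrix().round(3))
E
```

```text
wrist stationery_box []
wrist box_lips []
wrist box_rails []
wrist lid [([0.422, 0.501, -0.001], 0.69)]
wrist lid_flange []
wrist lid_rear [([0.372, 0.444, -0.002], 0.6)]
wrist lid_front [([0.467, 0.562, -0.001], 0.89)]
top lid_flange [([0.488, 0.588, 0.033], 0.69), ([0.574, 0.159, 0.08], 0.6)]
{'fx': 375.6118592920902, 'fy': 375.6118592920902, 'cx': 277.1694281765709, 'cy': 211.28288653782604, 'xyz': array([0.13178906, 0.642067  , 0.38416029]), 'rotation': array([-0.09698401, -0.07241927,  0.58480246,  0.80209453])}
[0.19872963 0.61888796 0.30267643] [[-0.952  0.306 -0.   ]
 [ 0.306  0.952  0.   ]
 [ 0.    -0.    -1.   ]]$[0]: bad value
$[0]: bad value
```

```bash
python3 -m inch '[{"dx":-0.7,"dy":-0.7,"dz":0,"spin":-0.75},{"dx":-1,"dy":-0.85,"dz":0,"spin":-0.75},{"dx":-1,"dy":-0.85,"dz":0,"spin":0}]' 1 10
```

```text
clock: 2.2
tcp_pos: [0.2492, 0.5443, 0.3025]
eef_rot: [0.087, 0.996, -0.0, -0.0]
contact_force: [-0.1, -0.3, -0.7]
opening: 0.0938
grasp_force: 0.0
```

```bash
python3 -m inch '[{"dx":-1,"dy":-0.85,"dz":0,"spin":0},{"dx":-1,"dy":-0.85,"dz":0,"spin":0},{"dx":-1,"dy":-0.85,"dz":0,"spin":0},{"dx":-1,"dy":-0.85,"dz":0,"spin":0},{"dx":-1,"dy":-0.85,"dz":0,"spin":0},{"dx":-1,"dy":-0.85,"dz":0,"spin":0},{"dx":-1,"dy":-0.85,"dz":0,"spin":0},{"dx":-1,"dy":-0.85,"dz":0,"spin":0}]'; python3 -m inch '[{"dx":-1,"dy":-0.85,"dz":0,"spin":0},{"dx":-1,"dy":-0.85,"dz":0,"spin":0},{"dx":-1,"dy":-0.85,"dz":0,"spin":0},{"dx":-1,"dy":-0.85,"dz":0,"spin":0},{"dx":-1,"dy":-0.85,"dz":0,"spin":0},{"dx":-1,"dy":-0.85,"dz":0,"spin":0},{"dx":0,"dy":0,"dz":0,"spin":0},{"dx":0,"dy":0,"dz":0,"spin":0}]'
python3 - <<'E'
from h import *
snap('wrist','w2.png')
show('wrist',['stationery_box','box_lips','box_rails','lid','lid_flange','lid_rear','lid_front'])
print(robot.camera_info('wrist'))
s=robot.read_state();print(s['tcp_pos'],R.from_quat(s['eef_rot']).as_matrix().round(3))
E
```

```text
clock: 2.87
tcp_pos: [0.4172, 0.3404, 0.3029]
eef_rot: [0.09, 0.996, 0.0, 0.0]
contact_force: [0.2, -0.6, 0.2]
opening: 0.0939
grasp_force: 0.0
clock: 3.53
tcp_pos: [0.5423, 0.1872, 0.3026]
eef_rot: [0.092, 0.996, -0.0, 0.0]
contact_force: [-0.0, 0.6, 0.6]
opening: 0.0938
grasp_force: 0.0
wrist stationery_box []
wrist box_lips []
wrist box_rails []
wrist lid [([0.557, 0.056, 0.049], 0.83)]
wrist lid_flange [([0.571, 0.159, 0.08], 0.67)]
wrist lid_rear [([0.54, -0.021, 0.048], 0.8)]
wrist lid_front [([0.567, 0.132, 0.044], 0.88)]
{'fx': 375.6118592920902, 'fy': 375.6118592920902, 'cx': 277.1694281765709, 'cy': 211.28288653782604, 'xyz': array([0.47139421, 0.20467345, 0.38423576]), 'rotation': array([-0.09202072, -0.07882245,  0.6366489 ,  0.76157559])}
[0.54058609 0.19044421 0.30275457] [[-0.984  0.177 -0.   ]
 [ 0.177  0.984  0.   ]
 [ 0.     0.    -1.   ]]
```

View pics/w2.png

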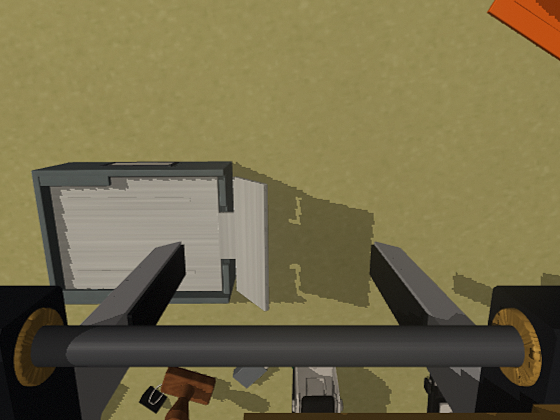

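The wrist view shows the box at (35–235,165–300) and its flange strip at (235–268,180–308). The two fingers are at (165,270) and (400,270), nearly parallel to the flange's normal. Next I'll measure the flange from depth.

Run:
```python
from h import *
im,d=robot.camera('wrist'); i=robot.camera_info('wrist'); s=robot.read_state(); M=R.from_quat(s['eef_rot']).as_matrix()
v,u=np.mgrid[185:300,225:275]; v=v.ravel();u=u.ravel()
P=np.array([world('wrist',d,a,b,i) for a,b in zip(u,v)])
Q=(P-s['tcp_pos'])@M   # tool frame
k=(P[:,2]>.06)&(P[:,2]<.11); q=Q[k]; p=P[k]
A=np.c_[q[:,0],q[:,2],np.ones(len(q))]; c=np.linalg.lstsq(A,q[:,1],rcond=None)[0]
print(len(q),'slope along tool x (yaw err deg)',np.degrees(np.arctan(c[0])),'lean deg',np.degrees(np.arctan(c[1])))
print('tool x range',np.percentile(q[:,0],[1,50,99]),'y range',np.percentile(q[:,1],[1,50,99]),'z world',np.percentile(p[:,2],[1,50,99]))
for z in (.065,.08,.09): print(z, c@[np.median(q[:,0]), s['tcp_pos'][2]-z,1])
show('wrist',['lid_flange']); 
f=robot.mark_of('wrist','lid_flange')
if f: print('flange in tool', (np.array(f[0]['at'])-s['tcp_pos'])@M)
f=robot.mark_of('top','lid_flange')
print([ ((np.array(g['at'])-s['tcp_pos'])@M).round(4) for g in f])
# box rims
for (a,b) in [(45,175),(225,168),(225,195),(50,285),(225,290)]: print((a,b),world('wrist',d,a,b,i).round(4))
```

```text
3331 slope along tool x (yaw err deg) 0.07119984050857786 lean deg -36.707663052452794
tool x range [-0.0868962  -0.03067894  0.01736342] y range [-0.0353727  -0.02079884 -0.00829124] z world [0.06049911 0.08135484 0.09462111]
0.065 -0.03255325830606215
0.08 -0.02136948178100842
0.09 -0.013913630764305962
wrist lid_flange [([0.57, 0.162, 0.083], 0.88), ([0.752, 0.046, 0.001], 0.72)]
flange in tool [-0.0339361  -0.02255795  0.21961192]
[array([0.1225, 0.3825, 0.2702]), array([-0.0383, -0.0244,  0.223 ])]
(45, 175) [0.4829 0.0009 0.0633]
(225, 168) [0.5076 0.1494 0.0331]
(225, 195) [0.5317 0.145  0.0392]
(50, 285) [ 0.5816 -0.0275  0.0635]
(225, 290) [0.619  0.1284 0.0553]
```

```bash
python3 -m inch '[{"dx":-0.7,"dy":-0.38,"dz":0.5,"spin":0},{"dx":-0.7,"dy":-0.38,"dz":0.7,"spin":0},{"dx":0,"dy":0,"dz":1,"spin":0},{"dx":0,"dy":0,"dz":1,"spin":0},{"dx":0,"dy":0,"dz":1,"spin":0},{"dx":0,"dy":0,"dz":0.8,"spin":0},{"dx":0,"dy":0,"dz":0.6,"spin":0},{"dx":0,"dy":0,"dz":0,"spin":0}]' 1 8;  python3 -m inch '[{"dx":0,"dy":0,"dz":0,"spin":0},{"dx":0,"dy":0,"dz":0,"spin":0},{"dx":0,"dy":0,"dz":0,"spin":0}]' 0.5
python3 - <<'E'
from h import *
snap('wrist','w3.png')
E
```

```text
clock: 4.8
tcp_pos: [0.5703, 0.164, 0.1595]
eef_rot: [0.09, 0.996, -0.001, -0.003]
contact_force: [0.5, 0.9, 0.7]
opening: 0.0937
grasp_force: 0.0
clock: 5.05
tcp_pos: [0.5729, 0.1648, 0.164]
eef_rot: [0.09, 0.996, 0.0, 0.001]
contact_force: [0.3, -0.3, 0.4]
opening: 0.0778
grasp_force: 0.0
```

View pics/w3.png

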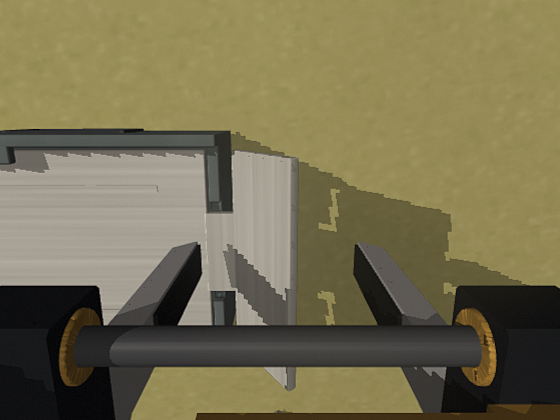

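The flange (235–297,155–390) sits between the finger tips at (197,250) and (358,250), with the tips above the lid. Closing gently now.

```bash
python3 -m inch '[{"dx":0,"dy":0,"dz":0,"spin":0},{"dx":0,"dy":0,"dz":0,"spin":0},{"dx":0,"dy":0,"dz":0,"spin":0},{"dx":0,"dy":0,"dz":0,"spin":0},{"dx":0,"dy":0,"dz":0,"spin":0},{"dx":0,"dy":0,"dz":0,"spin":0},{"dx":0,"dy":0,"dz":0,"spin":0},{"dx":0,"dy":0,"dz":0,"spin":0}]' 0 8;  python3 -m inch '[{"dx":0,"dy":0,"dz":0,"spin":0},{"dx":0,"dy":0,"dz":0,"spin":0},{"dx":0,"dy":0,"dz":0,"spin":0},{"dx":0,"dy":0,"dz":0,"spin":0}]'
python3 - <<'E'
from h import *
robot.camera('scene')
robot.camera('top')
for c in('scene','top'): show(c,['lid_flange','lid_front','lid_rear'])
E
```

```text
clock: 5.77
tcp_pos: [0.5718, 0.163, 0.1625]
eef_rot: [0.09, 0.996, -0.001, -0.001]
contact_force: [-0.7, -3.6, 1.4]
opening: 0.0239
grasp_force: 7.2
clock: 6.1
tcp_pos: [0.5718, 0.163, 0.1625]
eef_rot: [0.09, 0.996, -0.001, -0.001]
contact_force: [-0.9, -5.5, 2.2]
opening: 0.0237
grasp_force: 7.1
scene lid_flange [([0.506, -0.206, 0.001], 0.66), ([0.492, 0.58, 0.029], 0.61), ([0.574, 0.165, 0.08], 0.6)]
scene lid_front [([0.567, 0.13, 0.048], 0.84), ([0.47, 0.557, -0.004], 0.72)]
scene lid_rear [([0.374, 0.446, 0.001], 0.95), ([0.541, -0.022, 0.048], 0.69), ([0.555, 0.056, 0.003], 0.26)]
top lid_flange [([0.49, 0.586, 0.031], 0.64), ([0.508, -0.205, 0.006], 0.29), ([0.752, 0.045, -0.0], 0.16)]
top lid_front [([0.468, 0.558, -0.001], 0.85)]
top lid_rear [([0.545, -0.019, 0.049], 0.63), ([0.374, 0.449, 0.008], 0.55)]
```

```bash
python3 -m inch '[{"dx":0,"dy":-0.1,"dz":0,"spin":0},{"dx":0,"dy":0,"dz":0,"spin":0},{"dx":0,"dy":0,"dz":0,"spin":0},{"dx":0,"dy":0,"dz":-0.1,"spin":0},{"dx":0,"dy":0,"dz":-0.1,"spin":0},{"dx":0,"dy":0,"dz":-0.1,"spin":0},{"dx":0,"dy":0,"dz":-0.1,"spin":0},{"dx":0,"dy":0,"dz":0,"spin":0}]' 0 25
python3 - <<'E'
from h import *
snap('wrist','w4.png')
show('wrist',['lid_front','lid_rear','lid_flange'])
robot.camera('scene'); show('scene',['lid_front','lid_rear','lid_flange'])
E
```

```text
clock: 7.17
tcp_pos: [0.5717, 0.1618, 0.1732]
eef_rot: [0.09, 0.996, -0.0, 0.0]
contact_force: [-0.4, -2.1, 2.8]
opening: 0.0204
grasp_force: 23.0
wrist lid_front [([0.57, 0.136, 0.057], 0.76)]
wrist lid_rear []
wrist lid_flange [([0.574, 0.162, 0.089], 0.75)]
scene lid_front [([0.468, 0.557, 0.0], 0.8)]
scene lid_rear [([0.372, 0.443, -0.002], 0.95), ([0.54, -0.018, 0.051], 0.87)]
scene lid_flange [([0.493, 0.582, 0.034], 0.61), ([0.574, 0.164, 0.092], 0.6)]
```

View pics/w4.png

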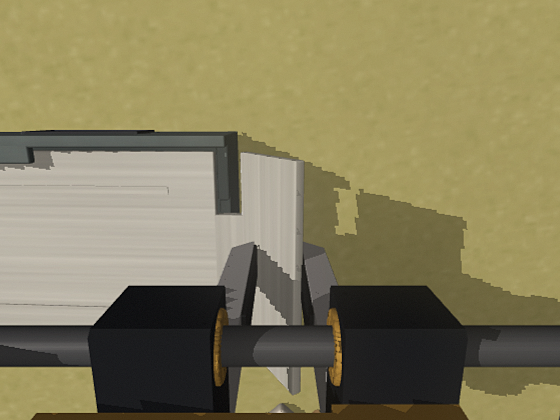

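The fingers hold the flange at (250–300,160–390), and the lid's front edge at (215,180) seems level with the lip or above it. I'll check the lift with depth.

Run:
```python
from h import *
im,d=robot.camera('wrist'); i=robot.camera_info('wrist'); s=robot.read_state(); M=R.from_quat(s['eef_rot']).as_matrix()
P=[world('wrist',d,a,b,i) for a in range(20,205,6) for b in range(200,280,6)]
P=np.array(P);Q=(P-s['tcp_pos'])@M
c=np.polyfit(Q[:,1],P[:,2],1); print('tilt deg',np.degrees(np.arctan(c[0])), 'resid',np.std(P[:,2]-np.polyval(c,Q[:,1])))
a=np.array([.570,.131,0]); b=np.array([.5425,-.0205,0])
for n,x in(('front',a),('rear',b)): y=((x-s['tcp_pos'])@M)[1]; print(n,np.polyval(c,y)-.005)
for a in (190,205,212,220,226,232): print(a,[world('wrist',d,a,b,i).round(3).tolist() for b in (190,205)])
```

```text
tilt deg 3.1021809646476677 resid 0.0006015414813948718
front 0.05708439924947407
rear 0.04873949887031185
190 [[0.53, 0.126, 0.061], [0.538, 0.124, 0.063]]
205 [[0.532, 0.133, 0.061], [0.539, 0.132, 0.062]]
212 [[0.532, 0.137, 0.062], [0.54, 0.135, 0.062]]
220 [[0.534, 0.14, 0.055], [0.543, 0.137, 0.049]]
226 [[0.535, 0.143, 0.055], [0.544, 0.14, 0.05]]
232 [[0.538, 0.144, 0.039], [0.546, 0.142, 0.041]]
```

```bash
python3 -m inch '[{"dx":0,"dy":0,"dz":-0.1,"spin":0},{"dx":0,"dy":0.2,"dz":0,"spin":0},{"dx":0,"dy":0.3,"dz":0,"spin":0},{"dx":0,"dy":0.3,"dz":0,"spin":0},{"dx":0,"dy":0.3,"dz":0,"spin":0},{"dx":0,"dy":0.3,"dz":0,"spin":0},{"dx":0,"dy":0,"dz":0,"spin":0},{"dx":0,"dy":0,"dz":0,"spin":0}]'
python3 - <<'E'
from h import *
im,d=snap('wrist','w5.png'); i=robot.camera_info('wrist'); s=robot.read_state(); M=R.from_quat(s['eef_rot']).as_matrix()
P=np.array([world('wrist',d,a,b,i) for a in range(20,200,6) for b in range(200,260,6)]);Q=(P-s['tcp_pos'])@M
c=np.polyfit(Q[:,1],P[:,2],1); print('tilt',np.degrees(np.arctan(c[0])))
robot.camera('scene'); robot.camera('top')
for k in('wrist','scene','top'): show(k,['lid_front','lid_rear','lid_flange','lid'])
E
```

```text
clock: 8.28
tcp_pos: [0.5782, 0.1995, 0.1755]
eef_rot: [0.089, 0.996, 0.002, 0.001]
contact_force: [-0.0, 3.4, 3.7]
opening: 0.0204
grasp_force: 23.4
tilt 11.33350603271522
wrist lid_front [([0.572, 0.176, 0.058], 0.67)]
wrist lid_rear []
wrist lid_flange [([0.579, 0.2, 0.093], 0.8)]
wrist lid [([0.563, 0.094, 0.057], 0.75)]
scene lid_front [([0.576, 0.166, 0.06], 0.79), ([0.471, 0.558, -0.004], 0.62)]
scene lid_rear [([0.547, 0.02, 0.05], 0.75), ([0.563, 0.094, 0.054], 0.62), ([0.373, 0.445, -0.0], 0.59)]
scene lid_flange [([0.49, 0.581, 0.031], 0.78)]
scene lid [([0.424, 0.499, -0.001], 0.67), ([0.564, 0.095, 0.056], 0.62)]
top lid_front [([0.466, 0.557, -0.001], 0.62)]
top lid_rear [([0.372, 0.445, 0.005], 0.85), ([0.548, 0.017, 0.052], 0.64)]
top lid_flange [([0.55, 0.054, 0.001], 0.7), ([0.507, -0.365, -0.0], 0.34)]
top lid [([0.422, 0.506, -0.002], 0.93), ([0.56, 0.095, 0.055], 0.82)]
```

View pics/w5.png

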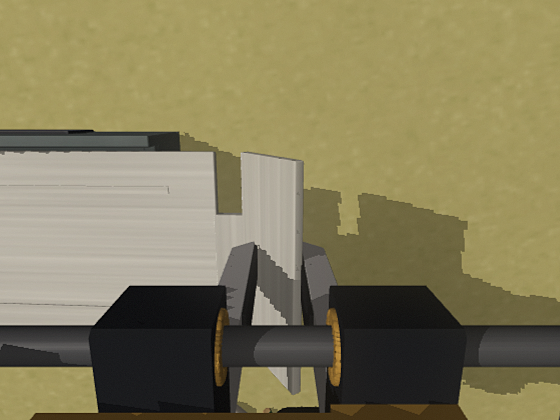

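Step 1 looks met: the lid is about 38 mm out, its shoulders are past the lips and its rear is in the grooves. Next I slide it past the rails, firm up the grip, then lift it off and carry it outward.

```bash
python3 -m inch '[{"dx":0,"dy":0.3,"dz":0,"spin":0},{"dx":0,"dy":0.3,"dz":0,"spin":0},{"dx":0,"dy":0.3,"dz":0,"spin":0},{"dx":0,"dy":0.3,"dz":0,"spin":0},{"dx":0,"dy":0.3,"dz":0,"spin":0},{"dx":0,"dy":0.2,"dz":0,"spin":0},{"dx":0,"dy":0,"dz":0,"spin":0},{"dx":0,"dy":0,"dz":0,"spin":0}]' 0 40; python3 -m inch '[{"dx":0,"dy":0,"dz":-0.3,"spin":0},{"dx":0,"dy":0,"dz":-0.4,"spin":0},{"dx":0,"dy":0,"dz":-0.5,"spin":0},{"dx":0,"dy":0,"dz":-0.6,"spin":0},{"dx":0,"dy":0,"dz":-0.6,"spin":0},{"dx":0,"dy":0.2,"dz":-0.6,"spin":0},{"dx":0,"dy":0.3,"dz":-0.6,"spin":0},{"dx":0,"dy":0.3,"dz":-0.6,"spin":0}]'
python3 - <<'E'
from h import *
snap('scene','s2.png')
robot.camera('top')
for k in('scene','top'): show(k,['lid_front','lid_rear','lid_flange','lid'])
E
```

```text
clock: 9.7
tcp_pos: [0.5853, 0.2374, 0.1752]
eef_rot: [0.09, 0.996, -0.002, -0.001]
contact_force: [-1.4, -3.6, 8.2]
opening: 0.0198
grasp_force: 37.8
clock: 10.37
tcp_pos: [0.5892, 0.2599, 0.282]
eef_rot: [0.09, 0.996, 0.002, 0.001]
contact_force: [0.5, 0.3, -2.2]
opening: 0.0048
grasp_force: 40.0
scene lid_front [([0.592, 0.245, 0.149], 0.83), ([0.47, 0.558, -0.002], 0.67)]
scene lid_rear [([0.371, 0.444, -0.001], 0.71), ([0.566, 0.128, 0.062], 0.57)]
scene lid_flange [([0.593, 0.26, 0.196], 0.65), ([0.49, 0.583, 0.03], 0.65)]
scene lid [([0.581, 0.189, 0.109], 0.84), ([0.421, 0.498, 0.0], 0.75)]
top lid_front [([0.466, 0.556, -0.001], 0.95), ([0.511, -0.203, 0.003], 0.75)]
top lid_rear [([0.572, 0.132, 0.068], 0.61), ([0.375, 0.448, 0.008], 0.58), ([0.753, 0.043, -0.005], 0.32)]
top lid_flange [([0.568, 0.131, 0.067], 0.65), ([0.489, 0.587, 0.032], 0.56)]
top lid [([0.425, 0.504, 0.002], 0.84)]
```

View pics/s2.png

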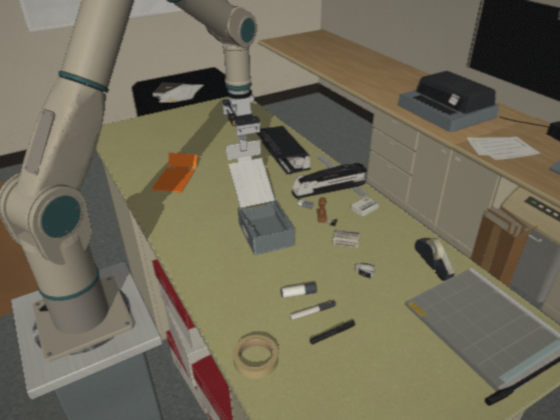

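The lid hangs flat-gripped at about 35°, its rear edge just over the box front at scene (250,205). Moving it outward clear of the box, then down until the rear edge nearly touches.

```bash
python3 -m inch '[{"dx":0,"dy":0.3,"dz":-0.4,"spin":0},{"dx":0,"dy":0.6,"dz":0,"spin":0},{"dx":0,"dy":0.7,"dz":0,"spin":0},{"dx":0,"dy":0.7,"dz":0,"spin":0},{"dx":0,"dy":0.6,"dz":0,"spin":0},{"dx":0,"dy":0.3,"dz":0.5,"spin":0},{"dx":0,"dy":0.1,"dz":0.7,"spin":0},{"dx":0,"dy":0,"dz":0.7,"spin":0}]'; python3 -m inch '[{"dx":0,"dy":0,"dz":0.5,"spin":0},{"dx":0,"dy":0,"dz":0.2,"spin":0},{"dx":0,"dy":0,"dz":0.1,"spin":0},{"dx":0,"dy":0,"dz":0,"spin":0}]'
python3 - <<'E'
from h import *
robot.camera('top');robot.camera('scene')
for k in('scene','top'): show(k,['lid_front','lid_rear','lid_flange','lid'])
print(robot.read_state()['tcp_pos'],robot.read_state()['contact_force'])
E
```

```text
clock: 11.53
tcp_pos: [0.6036, 0.3398, 0.2411]
eef_rot: [0.089, 0.996, 0.0, -0.0]
contact_force: [-0.2, -0.5, -1.6]
opening: 0.0049
grasp_force: 40.0
clock: 11.87
tcp_pos: [0.6039, 0.3386, 0.2221]
eef_rot: [0.09, 0.996, -0.0, -0.0]
contact_force: [0.4, -0.6, -2.0]
opening: 0.0049
grasp_force: 40.0
scene lid_front [([0.605, 0.326, 0.09], 0.94), ([0.472, 0.557, -0.001], 0.73)]
scene lid_rear [([0.583, 0.202, 0.007], 0.71), ([0.374, 0.447, -0.0], 0.7)]
scene lid_flange [([0.49, 0.583, 0.032], 0.87), ([0.604, 0.341, 0.137], 0.82)]
scene lid [([0.422, 0.501, -0.0], 0.94), ([0.596, 0.267, 0.051], 0.73)]
top lid_front [([0.467, 0.559, 0.0], 0.68)]
top lid_rear [([0.373, 0.443, 0.004], 0.98), ([0.584, 0.206, 0.006], 0.46)]
top lid_flange [([0.488, 0.589, 0.033], 0.61)]
top lid [([0.753, 0.043, -0.002], 0.67), ([0.416, 0.507, -0.001], 0.65), ([0.745, -0.097, 0.001], 0.65)]
[0.60391165 0.33921428 0.22295652] [-0.23810737 -0.52401277 -1.7952165 ]
```

```bash
python3 -m inch '[{"dx":0,"dy":0,"dz":0.15,"spin":0},{"dx":0,"dy":0,"dz":0.1,"spin":0},{"dx":0,"dy":0,"dz":0,"spin":0}]'; python3 -m inch '[{"dx":0,"dy":0.15,"dz":0.2,"spin":0},{"dx":0,"dy":0.2,"dz":0.25,"spin":0},{"dx":0,"dy":0.2,"dz":0.25,"spin":0},{"dx":0,"dy":0.2,"dz":0.25,"spin":0},{"dx":0,"dy":0.2,"dz":0.25,"spin":0},{"dx":0,"dy":0.15,"dz":0.25,"spin":0},{"dx":0,"dy":0,"dz":0,"spin":0}]' 0 8
python3 - <<'E'
from h import *
robot.camera('wrist');robot.camera('scene')
for k in('scene','wrist'): show(k,['lid_front','lid_rear','lid_flange','lid'])
E
```

```text
clock: 12.62
tcp_pos: [0.604, 0.3395, 0.2164]
eef_rot: [0.09, 0.996, 0.0, 0.0]
contact_force: [0.1, 0.2, 1.2]
opening: 0.0047
grasp_force: 40.0
clock: 13.2
tcp_pos: [0.6079, 0.3675, 0.1782]
eef_rot: [0.089, 0.996, -0.0, -0.001]
contact_force: [1.1, 2.6, 2.0]
opening: 0.011
grasp_force: 9.1
scene lid_front [([0.607, 0.344, 0.047], 0.82), ([0.471, 0.558, -0.001], 0.68)]
scene lid_rear [([0.371, 0.444, -0.001], 0.92), ([0.581, 0.204, 0.003], 0.8)]
scene lid_flange [([0.492, 0.584, 0.031], 0.73), ([0.611, 0.366, 0.094], 0.65)]
scene lid [([0.423, 0.498, 0.001], 0.88), ([0.597, 0.275, 0.028], 0.7), ([0.743, -0.103, 0.001], 0.25)]
wrist lid_front [([0.607, 0.347, 0.051], 0.75)]
wrist lid_rear [([0.581, 0.205, -0.004], 0.7)]
wrist lid_flange [([0.608, 0.365, 0.09], 0.77)]
wrist lid [([0.595, 0.273, 0.029], 0.85), ([0.605, 0.347, 0.05], 0.75)]
```

Works exactly as planned (front at 48 mm, about 19°). Continuing down.

```bash
python3 -m inch '[{"dx":0,"dy":0.12,"dz":0.25,"spin":0},{"dx":0,"dy":0.12,"dz":0.25,"spin":0},{"dx":0,"dy":0.12,"dz":0.25,"spin":0},{"dx":0,"dy":0.12,"dz":0.25,"spin":0},{"dx":0,"dy":0.1,"dz":0.25,"spin":0},{"dx":0,"dy":0.08,"dz":0.25,"spin":0},{"dx":0,"dy":0,"dz":0,"spin":0}]' 0 6
python3 - <<'E'
from h import *
robot.camera('wrist');robot.camera('scene')
for k in('scene','wrist'): show(k,['lid_front','lid_rear','lid_flange','lid'])
E
```

```text
clock: 14.28
tcp_pos: [0.6107, 0.3827, 0.1405]
eef_rot: [0.089, 0.996, -0.001, -0.001]
contact_force: [0.3, 1.5, 1.1]
opening: 0.0171
grasp_force: 6.9
scene lid_front [([0.47, 0.558, -0.002], 0.67), ([0.611, 0.352, 0.016], 0.6)]
scene lid_rear [([0.372, 0.447, 0.0], 0.85), ([0.582, 0.204, -0.002], 0.6), ([0.506, -0.21, -0.0], 0.17)]
scene lid_flange [([0.615, 0.382, 0.053], 0.68), ([0.492, 0.583, 0.034], 0.6)]
scene lid [([0.421, 0.497, -0.001], 0.81), ([0.597, 0.278, 0.011], 0.73)]
wrist lid_front [([0.606, 0.352, 0.016], 0.68)]
wrist lid_rear []
wrist lid_flange [([0.611, 0.38, 0.053], 0.9)]
wrist lid [([0.597, 0.276, 0.012], 0.73)]
```

```bash
python3 -m inch '[{"dx":0,"dy":0.08,"dz":0.2,"spin":0},{"dx":0,"dy":0.08,"dz":0.2,"spin":0},{"dx":0,"dy":0.05,"dz":0.2,"spin":0},{"dx":0,"dy":0,"dz":0.15,"spin":0},{"dx":0,"dy":0,"dz":0.1,"spin":0},{"dx":0,"dy":0,"dz":0,"spin":0}]' 0 4
python3 - <<'E'
from h import *
robot.camera('wrist');robot.camera('scene')
for k in('scene','wrist'): show(k,['lid_front','lid_rear','lid_flange','lid'])
E
```

```text
clock: 15.28
tcp_pos: [0.6123, 0.3884, 0.1206]
eef_rot: [0.09, 0.996, 0.0, -0.0]
contact_force: [0.1, 0.6, -1.0]
opening: 0.0193
grasp_force: 4.7
scene lid_front [([0.61, 0.353, 0.0], 0.74), ([0.472, 0.559, -0.001], 0.71)]
scene lid_rear [([0.375, 0.447, -0.002], 0.88), ([0.58, 0.204, 0.001], 0.62), ([0.742, -0.101, 0.0], 0.44)]
scene lid_flange [([0.617, 0.391, 0.032], 0.81), ([0.49, 0.582, 0.032], 0.59)]
scene lid [([0.598, 0.28, 0.001], 0.94), ([0.424, 0.497, -0.001], 0.6), ([0.584, 0.204, 0.002], 0.46)]
wrist lid_front [([0.607, 0.358, -0.0], 0.57)]
wrist lid_rear []
wrist lid_flange [([0.613, 0.384, 0.033], 0.65)]
wrist lid [([0.593, 0.277, 0.002], 0.6)]
```

```bash
python3 -m inch '[{"dx":0,"dy":0,"dz":0,"spin":0},{"dx":0,"dy":0,"dz":0,"spin":0},{"dx":0,"dy":0,"dz":0,"spin":0},{"dx":0,"dy":0,"dz":0,"spin":0},{"dx":0,"dy":0,"dz":0,"spin":0},{"dx":0,"dy":0,"dz":0,"spin":0},{"dx":0,"dy":0,"dz":0,"spin":0},{"dx":0,"dy":0,"dz":0,"spin":0}]' 0.7; python3 -m inch '[{"dx":0,"dy":0,"dz":-0.2,"spin":0},{"dx":0,"dy":0,"dz":-0.6,"spin":0},{"dx":0,"dy":0,"dz":-1,"spin":0},{"dx":0,"dy":0,"dz":-1,"spin":0},{"dx":0,"dy":0,"dz":-1,"spin":0},{"dx":0,"dy":0,"dz":-1,"spin":0},{"dx":0,"dy":0,"dz":-1,"spin":0},{"dx":0,"dy":0,"dz":-1,"spin":0}]'
python3 - <<'E'
from h import *
im,d=robot.camera('top');robot.camera('scene')
show('scene',['lid_front','lid_rear','lid_flange','lid','box_lips','box_rails','stationery_box','glue_stick'])
show('top',['box_lips','box_rails','stationery_box','glue_stick'])
i=robot.camera_info('top')
P=np.array([world('top',d,u,v,i) for u in range(335,368) for v in range(222,262)])
k=P[:,2]>.014; p=P[k]; m=p[:,:2].mean(0); w,V=np.linalg.eigh(np.cov((p[:,:2]-m).T)); print(len(p),m,p[:,2].max(),'axis deg',np.degrees(np.arctan2(V[1,1],V[0,1])))
s=robot.read_state(); print(s['tcp_pos'],s['joint_positions'],s['clock'])
E
```

```text
clock: 16.45
tcp_pos: [0.6127, 0.3875, 0.1214]
eef_rot: [0.09, 0.996, -0.0, -0.0]
contact_force: [0.3, 0.1, 0.2]
opening: 0.0652
grasp_force: 0.0
clock: 17.12
tcp_pos: [0.6127, 0.3875, 0.2945]
eef_rot: [0.09, 0.996, 0.001, 0.001]
contact_force: [-0.3, 0.4, 1.4]
opening: 0.0661
grasp_force: 0.0
scene lid_front [([0.473, 0.556, 0.0], 0.93), ([0.612, 0.351, -0.001], 0.62)]
scene lid_rear [([0.581, 0.202, 0.002], 0.83), ([0.372, 0.446, 0.0], 0.7)]
scene lid_flange [([0.492, 0.582, 0.034], 0.81), ([0.615, 0.39, 0.03], 0.74)]
scene lid [([0.598, 0.28, 0.002], 0.84), ([0.422, 0.499, 0.0], 0.56)]
scene box_lips [([0.568, 0.128, 0.057], 0.89)]
scene box_rails [([0.548, 0.01, 0.06], 0.7), ([0.74, 0.122, -0.001], 0.21)]
scene stationery_box [([0.557, 0.057, 0.0], 0.95), ([0.507, -0.209, 0.002], 0.41)]
scene glue_stick [([0.505, -0.209, 0.004], 0.96)]
top box_lips [([0.562, 0.133, 0.052], 0.62)]
top box_rails [([0.546, 0.01, 0.058], 0.78)]
top stationery_box [([0.552, 0.054, -0.002], 0.56)]
top glue_stick [([0.507, -0.206, -0.001], 0.61)]
191 [ 0.49529424 -0.20097496] 1.4011530586392773 axis deg 155.61989755229126
[0.6125782  0.38755753 0.29092092] [-0.626646    0.75757653  0.04720693  1.28521848 -0.03643816  1.10039362
  0.81511428] 17.8167
```

```bash
python3 -m inch '[{"dx":0,"dy":-0.6,"dz":0,"spin":0},{"dx":0,"dy":-1,"dz":0,"spin":0},{"dx":0,"dy":-1,"dz":0,"spin":0},{"dx":0,"dy":-1,"dz":0,"spin":0},{"dx":0,"dy":-1,"dz":0,"spin":0},{"dx":0,"dy":-1,"dz":0,"spin":0},{"dx":0,"dy":-1,"dz":0,"spin":0},{"dx":0,"dy":-1,"dz":0,"spin":0}]' 1; python3 -m inch '[{"dx":0,"dy":-1,"dz":0,"spin":0},{"dx":0,"dy":-1,"dz":0,"spin":0},{"dx":0,"dy":-1,"dz":0,"spin":0},{"dx":0,"dy":-1,"dz":0,"spin":0},{"dx":0,"dy":-1,"dz":0,"spin":0},{"dx":0,"dy":-1,"dz":0,"spin":0},{"dx":0,"dy":-1,"dz":0,"spin":0},{"dx":0,"dy":-1,"dz":0,"spin":0}]'; python3 -m inch '[{"dx":0,"dy":-1,"dz":0,"spin":0},{"dx":0,"dy":-1,"dz":0,"spin":0},{"dx":0,"dy":-1,"dz":0,"spin":0},{"dx":0,"dy":-1,"dz":0,"spin":0},{"dx":0,"dy":-1,"dz":0,"spin":0},{"dx":0,"dy":-1,"dz":0,"spin":0},{"dx":0,"dy":-0.7,"dz":0,"spin":0},{"dx":0,"dy":0,"dz":0,"spin":0}]'
python3 - <<'E'
from h import *
im,d=snap('wrist','w6.png'); s=robot.read_state(); print(s['tcp_pos'])
show('wrist',['glue_stick','marker_grey']); M=R.from_quat(s['eef_rot']).as_matrix(); np.save('d6.npy',d)
for g in robot.mark_of('wrist','glue_stick'): print(((np.array(g['at'])-s['tcp_pos'])@M).round(4))
E
```

```text
clock: 18.48
tcp_pos: [0.5784, 0.1995, 0.2915]
eef_rot: [0.09, 0.996, 0.0, 0.0]
contact_force: [-0.1, 0.6, -0.2]
opening: 0.094
grasp_force: 0.0
clock: 19.15
tcp_pos: [0.5426, 0.0027, 0.2916]
eef_rot: [0.09, 0.996, 0.0, 0.0]
contact_force: [-0.1, 0.2, 0.3]
opening: 0.094
grasp_force: 0.0
clock: 19.82
tcp_pos: [0.5118, -0.1656, 0.2916]
eef_rot: [0.093, 0.996, -0.001, 0.0]
contact_force: [0.7, -0.4, -0.5]
opening: 0.0942
grasp_force: 0.0
[ 0.5124396  -0.16294708  0.29149099]
wrist glue_stick [([0.506, -0.21, 0.003], 0.89)]
wrist marker_grey [([0.505, -0.282, -0.001], 0.75)]
[-0.0021 -0.0471  0.2885]
```

View pics/w6.png

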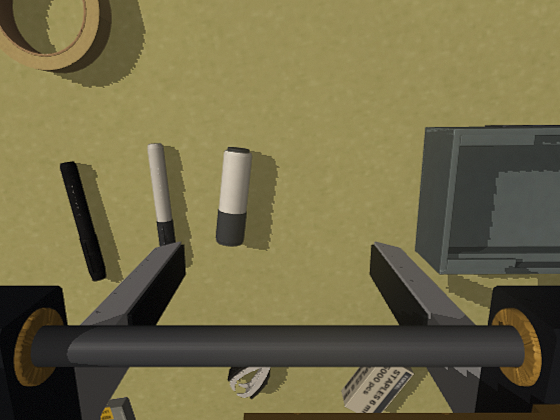

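Glue stick at (217–250,148–245), grey marker at (150–175,143–245), and the open box is on the right. Computing the stick's centre and axis from depth.

Run:
```python
from h import *
d=np.load('d6.npy'); i=robot.camera_info('wrist'); s=robot.read_state(); M=R.from_quat(s['eef_rot']).as_matrix()
P=np.array([world('wrist',d,u,v,i) for u in range(205,262) for v in range(135,256) if d[v,u]>0])
k=(P[:,2]>.012)&(P[:,2]<.05); Q=((P-s['tcp_pos'])@M)[k]; m=Q[:,:2].mean(0); w,V=np.linalg.eigh(np.cov((Q[:,:2]-m).T)); a=V[:,1]*np.sign(V[0,1])
print(len(Q),m,P[k][:,2].max(),'axis angle from tool x, deg (about tool z)',np.degrees(np.arctan2(a[1],a[0])))
t=(Q[:,:2]-m)@a; print(t.min(),t.max(), 'centre',m+a*(t.min()+t.max())/2)
```

```text
2723 [-0.00223421 -0.0385682 ] 0.029159478440124342 axis angle from tool x, deg (about tool z) 7.027068727159842
-0.04866544482544127 0.045775711797402224 centre [-0.00366822 -0.03874496]
```

```bash
python3 -m inch '[{"dx":-0.1,"dy":-0.85,"dz":0.5,"spin":0},{"dx":0,"dy":-0.85,"dz":0.8,"spin":0},{"dx":0,"dy":0,"dz":1,"spin":0.7},{"dx":0,"dy":0,"dz":1,"spin":0.7},{"dx":0,"dy":0,"dz":1,"spin":0},{"dx":0,"dy":0,"dz":0.5,"spin":0},{"dx":0,"dy":0,"dz":0,"spin":0},{"dx":0,"dy":0,"dz":0,"spin":0}]' 0.65
python3 - <<'E'
from h import *
im,d=snap('wrist','w7.png'); s=robot.read_state(); print(s['tcp_pos'])
show('wrist',['glue_stick']); M=R.from_quat(s['eef_rot']).as_matrix()
for g in robot.mark_of('wrist','glue_stick'): print(((np.array(g['at'])-s['tcp_pos'])@M).round(4))
E
```

```text
clock: 20.68
tcp_pos: [0.5081, -0.2017, 0.1711]
eef_rot: [0.149, 0.989, 0.0, -0.001]
contact_force: [0.3, 0.4, -0.3]
opening: 0.0611
grasp_force: 0.0
[ 0.50854572 -0.20222073  0.17191499]
wrist glue_stick [([0.506, -0.207, -0.003], 0.86)]
[ 0.0015 -0.0056  0.1748]
```

View pics/w7.png

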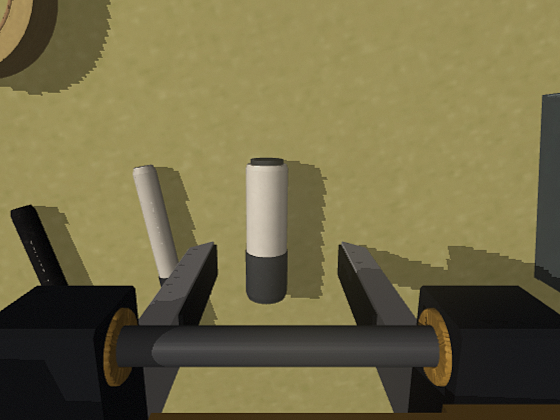

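The stick (247–288,158–303) is square to the fingers and about 5 mm towards −y of their middle. I'll correct that, go down and grip.

```bash
python3 -m inch '[{"dx":0,"dy":-0.2,"dz":0.4,"spin":0},{"dx":0,"dy":0,"dz":1,"spin":0},{"dx":0,"dy":0,"dz":0.8,"spin":0},{"dx":0,"dy":0,"dz":0.5,"spin":0},{"dx":0,"dy":0,"dz":0,"spin":0},{"dx":0,"dy":0,"dz":0,"spin":0}]'; python3 -m inch '[{"dx":0,"dy":0,"dz":0,"spin":0},{"dx":0,"dy":0,"dz":0,"spin":0},{"dx":0,"dy":0,"dz":0,"spin":0},{"dx":0,"dy":0,"dz":0,"spin":0},{"dx":0,"dy":0,"dz":0,"spin":0},{"dx":0,"dy":0,"dz":0,"spin":0},{"dx":0,"dy":0,"dz":0,"spin":0},{"dx":0,"dy":0,"dz":0,"spin":0}]' 0 15
```

```text
clock: 21.33
tcp_pos: [0.506, -0.2082, 0.1037]
eef_rot: [0.151, 0.989, 0.0, -0.0]
contact_force: [0.8, 0.4, 0.2]
opening: 0.0612
grasp_force: 0.0
clock: 22.0
tcp_pos: [0.5065, -0.208, 0.1043]
eef_rot: [0.151, 0.989, -0.0, 0.0]
contact_force: [-0.7, -0.1, 5.1]
opening: 0.0284
grasp_force: 15.0
```

```bash
python3 -m inch '[{"dx":0,"dy":0,"dz":-0.3,"spin":0},{"dx":0,"dy":0,"dz":-0.7,"spin":0},{"dx":0,"dy":0,"dz":-1,"spin":0},{"dx":0,"dy":0,"dz":-1,"spin":0},{"dx":0,"dy":0,"dz":-1,"spin":0},{"dx":0.1,"dy":0.4,"dz":-0.2,"spin":0},{"dx":0.1,"dy":0.8,"dz":0,"spin":0},{"dx":0.1,"dy":1,"dz":0,"spin":0}]';python3 -m inch '[{"dx":0.1,"dy":1,"dz":0,"spin":0},{"dx":0.1,"dy":1,"dz":0,"spin":0},{"dx":0.1,"dy":1,"dz":0,"spin":0},{"dx":0.1,"dy":1,"dz":0,"spin":0},{"dx":0.1,"dy":1,"dz":0,"spin":0},{"dx":0.1,"dy":1,"dz":0,"spin":0},{"dx":0.1,"dy":1,"dz":0,"spin":0},{"dx":0.1,"dy":0.8,"dz":0,"spin":0}]'; python3 -m inch '[{"dx":0,"dy":0.4,"dz":0,"spin":0},{"dx":0,"dy":0,"dz":0,"spin":1},{"dx":0,"dy":0,"dz":0,"spin":1},{"dx":0,"dy":0,"dz":0,"spin":1},{"dx":0,"dy":0,"dz":0,"spin":1},{"dx":0,"dy":0,"dz":0,"spin":1},{"dx":0,"dy":0,"dz":0,"spin":1},{"dx":0,"dy":0,"dz":0,"spin":1}]'; python3 -m inch '[{"dx":0,"dy":0,"dz":0,"spin":1},{"dx":0,"dy":0,"dz":0,"spin":1},{"dx":0,"dy":0,"dz":0,"spin":1},{"dx":0,"dy":0,"dz":0,"spin":1},{"dx":0,"dy":0,"dz":0,"spin":1},{"dx":0,"dy":0,"dz":0,"spin":1},{"dx":0,"dy":0,"dz":0,"spin":1},{"dx":0,"dy":0,"dz":0,"spin":1}]'
python3 - <<'E'
from h import *
s=robot.read_state(); M=R.from_quat(s['eef_rot']).as_matrix(); y=np.degrees(np.arctan2(M[1,1],M[0,1])); print(s['tcp_pos'],y,s['joint_positions'].round(2))
robot.camera('wrist'); show('wrist',['stationery_box','box_lips','box_rails','glue_stick'])
print('to box centre, units',(np.array([.554,.0555,0])-s['tcp_pos'])@M/.025,'spin',(y+10.4)/5)
E
```

```text
clock: 22.67
tcp_pos: [0.515, -0.1539, 0.2094]
eef_rot: [0.152, 0.988, -0.0, 0.0]
contact_force: [-0.3, 0.1, 0.0]
opening: 0.0284
grasp_force: 15.0
clock: 23.33
tcp_pos: [0.554, 0.0419, 0.2083]
eef_rot: [0.149, 0.989, 0.0, -0.001]
contact_force: [1.0, 0.2, -0.3]
opening: 0.0281
grasp_force: 15.0
clock: 24.0
tcp_pos: [0.5569, 0.0479, 0.2085]
eef_rot: [0.443, 0.897, -0.0, -0.0]
contact_force: [-0.4, 0.0, -0.2]
opening: 0.0283
grasp_force: 15.0
clock: 24.67
tcp_pos: [0.5569, 0.048, 0.2085]
eef_rot: [0.723, 0.691, -0.001, -0.0]
contact_force: [-0.2, -1.0, -0.1]
opening: 0.0283
grasp_force: 15.0
[0.55686997 0.0479939  0.20852933] -2.595970264868307 [-0.45  0.68  0.49  1.87 -0.47  0.71  0.27]
wrist stationery_box []
wrist box_lips [([0.569, 0.135, 0.054], 0.69)]
wrist box_rails [([0.546, 0.006, 0.064], 0.94)]
wrist glue_stick [([0.555, 0.051, 0.103], 0.76)]
to box centre, units [ 0.29857238 -0.11938498  8.34116865] spin 1.5608059470263387
```

```bash
python3 -m inch '[{"dx":0.3,"dy":-0.12,"dz":0,"spin":0.8},{"dx":0,"dy":0,"dz":0,"spin":0.76},{"dx":0,"dy":0,"dz":0.6,"spin":0},{"dx":0,"dy":0,"dz":0.8,"spin":0},{"dx":0,"dy":0,"dz":0.8,"spin":0},{"dx":0,"dy":0,"dz":0.8,"spin":0},{"dx":0,"dy":0,"dz":0.5,"spin":0},{"dx":0,"dy":0,"dz":0,"spin":0}]'; python3 -m inch '[{"dx":0,"dy":0,"dz":0.1,"spin":0},{"dx":0,"dy":0,"dz":0.1,"spin":0},{"dx":0,"dy":0,"dz":0.1,"spin":0},{"dx":0,"dy":0,"dz":0,"spin":0}]'
```

```text
clock: 25.58
tcp_pos: [0.5531, 0.056, 0.119]
eef_rot: [0.766, 0.643, -0.002, -0.002]
contact_force: [-0.1, 0.5, -0.8]
opening: 0.0282
grasp_force: 15.0
clock: 25.92
tcp_pos: [0.5549, 0.0561, 0.1143]
eef_rot: [0.767, 0.642, 0.0, 0.0]
contact_force: [-0.2, -0.3, -0.4]
opening: 0.028
grasp_force: 15.0
```

```bash
python3 -m inch '[{"dx":0,"dy":0,"dz":0.05,"spin":0},{"dx":0,"dy":0,"dz":0.05,"spin":0},{"dx":0,"dy":0,"dz":0,"spin":0},{"dx":0,"dy":0,"dz":0,"spin":0}]'
```

```text
clock: 26.25
tcp_pos: [0.555, 0.0561, 0.1123]
eef_rot: [0.767, 0.642, 0.001, 0.0]
contact_force: [-0.8, 0.0, 4.6]
opening: 0.0282
grasp_force: 15.0
```

Contact with the floor (4.6 N). Now I open narrowly, leaving room to the ledges, and retreat.

```bash
python3 -m inch '[{"dx":0,"dy":0,"dz":0,"spin":0},{"dx":0,"dy":0,"dz":0,"spin":0},{"dx":0,"dy":0,"dz":0,"spin":0},{"dx":0,"dy":0,"dz":0,"spin":0},{"dx":0,"dy":0,"dz":0,"spin":0},{"dx":0,"dy":0,"dz":0,"spin":0}]' 0.5; python3 -m inch '[{"dx":0,"dy":0,"dz":-0.3,"spin":0},{"dx":0,"dy":0,"dz":-0.6,"spin":0},{"dx":0,"dy":0,"dz":-1,"spin":0},{"dx":0,"dy":0,"dz":-1,"spin":0},{"dx":0,"dy":0,"dz":-1,"spin":0},{"dx":0,"dy":0,"dz":-1,"spin":0},{"dx":0,"dy":0,"dz":-1,"spin":0},{"dx":0,"dy":0,"dz":0,"spin":0}]'
python3 - <<'E'
from h import *
snap('scene','s3.png'); robot.camera('wrist'); robot.camera('top')
show('wrist',['glue_stick','stationery_box','lid'])
show('scene',['glue_stick','lid','lid_front','lid_rear','marker_black','marker_grey','rubber_stamp','staple_box_a','eraser','staple_remover'])
E
```

```text
clock: 26.75
tcp_pos: [0.5546, 0.0561, 0.1113]
eef_rot: [0.767, 0.642, -0.0, -0.0]
contact_force: [-0.3, -0.5, 0.1]
opening: 0.047
grasp_force: 0.0
clock: 27.42
tcp_pos: [0.5569, 0.0557, 0.2639]
eef_rot: [0.767, 0.642, 0.003, 0.002]
contact_force: [-0.1, -0.7, 0.0]
opening: 0.0469
grasp_force: 0.0
wrist glue_stick [([0.555, 0.056, 0.009], 0.75)]
wrist stationery_box []
wrist lid []
scene glue_stick [([0.553, 0.052, 0.007], 0.59)]
scene lid [([0.598, 0.278, -0.002], 0.98), ([0.422, 0.498, -0.0], 0.75)]
scene lid_front [([0.47, 0.557, -0.002], 0.92), ([0.61, 0.35, -0.004], 0.87)]
scene lid_rear [([0.377, 0.443, -0.002], 0.73), ([0.584, 0.202, 0.0], 0.64)]
scene marker_black [([0.508, -0.361, -0.0], 0.75), ([0.552, 0.05, 0.008], 0.74)]
scene marker_grey [([0.506, -0.282, 0.002], 0.61), ([0.742, -0.099, -0.002], 0.25)]
scene rubber_stamp [([0.752, 0.04, 0.003], 0.46)]
scene staple_box_a [([0.745, -0.099, 0.001], 0.91)]
scene eraser [([0.742, 0.124, 0.0], 0.48), ([0.548, 0.008, 0.06], 0.39)]
scene staple_remover [([0.706, -0.232, -0.002], 0.59)]
```

View pics/s3.png

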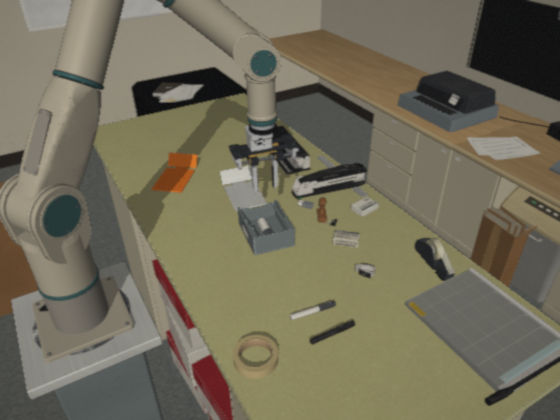

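The stick lies in the box at (265,225), the lid is flat on the worktop at (240,185), and everything else is where it was.

```bash
python3 -c "
from cell import robot
print(robot.close_job())"
```

```text
the job is handed in; nothing more can be done
None
```

The job is handed in, with no verdict shown: the lid lies flat and released on the worktop clear of the box, the glue stick lies on the box floor, and the bystanders measured in place, at about 28 s of the 64 s allowed.

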